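# Stack the studio's two signal-light towers

### The arm

A 7-joint arm with a two-finger parallel gripper is mounted at the origin on the work surface. World frame = base frame: x ahead of the robot, y to its left, z up, the work surface at z = 0. Lengths are in m, angles in degrees, forces in N, time in s.
With the tool pointing down it reaches from about 0.35 to 0.9 m from the base axis. Payload 19.9 kg.
Tool frame: the origin (TCP) lies on the centre line of the jaws, within the pads' length; the fingertips stand 22 mm ahead of it and the grasp point (between the pads) lies 3 mm ahead of it; z points along the fingers, y is the direction in which the jaws open and shut (so a half turn about z gives the same grasp; the last joint's range is limited). The gripper opens to 85 mm and grips with 20 to 120 N. Pads are 22 mm wide; open, the fingers measure 114 mm over their backs; the gripper's body (76 mm by 85 mm) begins 54 mm behind the grasp point. The pads swing forward as they close: fully open they stand 13 mm farther back than shut.
Start: joints at [-68.497, 23.915, -0.59, 92.452, 0.269, 63.638, -3.037], TCP at [0.253, 0.571, 0.253] pointing down, gripper open.
Joint ranges: [-161.28, 161.28], [-22.2, 115.67], [-73.04, 71.86], [3.21, 147.25], [-68.34, 248.33], [10.77, 114.83], [-161.83, 161.83]. Speed limits (degrees/s): [108.29, 108.29, 136.94, 136.94, 172.46, 172.46, 172.46].

### API

Orientations are given as [roll, pitch, yaw] about the fixed x, y, z axes, in that order (R = Rz(yaw) Ry(pitch) Rx(roll)).
In Python, from rig import bot gives the robot as it stands.
- The arm moves only by the tool step_arm, never from a script. Its argument "increments" is a list of rows, each an object with "translation": the shift along the tool's x, y, z in mm, a list of three; "delta_rot": the turn, a rotation vector about the tool's x, y, z in degrees, a list of three; "grip": the opening, from 0 (shut) to 1 (fully open). A call has exactly 5 rows; each row shifts and turns the pose as measured when the row begins, along the tool's axes as they then stand; what a row does not reach is not made up. A row lasts 1/10 s, in which the tool goes at most 50 mm and 8.59 degrees, less where a joint would pass 70% of its speed; a pose out of reach is approached as far as the arm can. A call with a gripper value outside its range is refused whole. The fingers move at their own pace and stop on an object; the grip force is fixed at half the most. Time passes only in rows, so rows that do not move let the fingers close, or fill a call up. It gives the time, the measured TCP pose, the force and the opening at its end, in the units of the state.
- bot.get_obs(): the state, without advancing time (a new reading comes with each control period).
- bot.camera(name): name is "scene" or "top"; returns a dict with "frame" (400x640x3 uint8, blue, green, red), "mtx" (3x3 intrinsics, pixels), "position" and "rotation" of the camera in the world. Camera axes: x right, y down, z forward; pixel columns grow to the right and rows downward; lengths in m; the calibration is good to about 2 mm. A picture is of the moment at which its call begins. There is no depth.
- bot.job_done(): hands the job in, once; it reports no verdict.
The state is a dict: "time": time; "joint_positions": joint angles; "joint_vel": joint speeds; "joint_torque": joint torques, N m; "position": TCP position; "orientation": TCP orientation; "ft_force": force on the tool from outside, world axes, zero at the start; "wrist_torque": the same for the moment, N m; "width": finger opening in m.
Only numpy, scipy, OpenCV 4.12 (cv2) and the standard library are available. Lean on these libraries where they do the work, as an engineer would, in place of code of your own. Each camera call takes 0.05 s, during which the arm holds its last target.

### The job

Build the studio's two signal-light towers from the five coloured modules lying about the desk. On the silver-grey base with the round foot put green at the bottom, then yellow, then red on top; on the base with the square wooden foot put blue at the bottom and white on top. Every module must sit upright and fully home on the plug below it, and leave the mug where it stands.

Things in the scene. Friction and masses are not known exactly. Their poses are not given: they have to be found in the camera images.
- red_mid (a point): Upright round red signal-light module, 50 mm wide, black foot band. Body 50 mm tall, plus a black tapered plug on top (8 mm high, 34 mm wide at root, 22 mm at tip). Recess below, 38 mm wide, 10 mm deep, drops over the plug beneath with 2 mm play all round until the foot rests on the shoulder: each stacked module adds 50 mm. 60 to 130 g. Point: on the axis, 25 mm above the foot; z up.
- yellow_mid (a point): Upright round yellow signal-light module, 50 mm wide, black foot band. Body 50 mm tall, plus a black tapered plug on top (8 mm high, 34 mm wide at root, 22 mm at tip). Recess below, 38 mm wide, 10 mm deep, drops over the plug beneath with 2 mm play all round until the foot rests on the shoulder: each stacked module adds 50 mm. 60 to 130 g. Point: on the axis, 25 mm above the foot; z up.
- green_mid (a point): Upright round green signal-light module, 50 mm wide, black foot band. Body 50 mm tall, plus a black tapered plug on top (8 mm high, 34 mm wide at root, 22 mm at tip). Recess below, 38 mm wide, 10 mm deep, drops over the plug beneath with 2 mm play all round until the foot rests on the shoulder: each stacked module adds 50 mm. 60 to 130 g. Point: on the axis, 25 mm above the foot; z up.
- blue_mid (a point): Upright round blue signal-light module, 50 mm wide, black foot band. Body 50 mm tall, plus a black tapered plug on top (8 mm high, 34 mm wide at root, 22 mm at tip). Recess below, 38 mm wide, 10 mm deep, drops over the plug beneath with 2 mm play all round until the foot rests on the shoulder: each stacked module adds 50 mm. 60 to 130 g. Point: on the axis, 25 mm above the foot; z up.
- white_mid (a point): Upright round white signal-light module, 50 mm wide, black foot band. Body 50 mm tall, plus a black tapered plug on top (8 mm high, 34 mm wide at root, 22 mm at tip). Recess below, 38 mm wide, 10 mm deep, drops over the plug beneath with 2 mm play all round until the foot rests on the shoulder: each stacked module adds 50 mm. 60 to 130 g. Point: on the axis, 25 mm above the foot; z up.
- round_base_seat (a point): Silver-grey signal-tower base with a round foot (72 mm diameter, 10 mm thick). Fixed. Post 52 mm wide, 40 mm tall, with a tapered plug (8 mm high, 34 mm wide at root, 22 mm at tip) on its flat top. Point: on the axis at the flat top, 40 mm above the desk, where the foot of the first module rests; z up.
- square_base_seat (a point): Signal-tower base with a black post on a square foot of pale wood (72 x 72 mm, 12 mm thick). Fixed. Post 52 mm wide, 40 mm tall, with a tapered plug (8 mm high, 34 mm wide at root, 22 mm at tip) on its flat top. Point: on the axis at the flat top, 40 mm above the desk, where the foot of the first module rests; z up.
- mug: Blue ceramic mug standing upright, 85 mm tall, 76 mm across, handle on its own +y side (reaching at most 45 mm out from the wall). Not to be moved; origin at the centre of its underside, z up.

How it is judged:
By the outcome, as a careful person would: the job done as asked, in the order asked, and still so for the second after the job is handed in, with the robot touching nothing.
It also fails if it takes over 112 s, if anything falls off the work surface, if the arm or the gripper's body presses on something with over 40 N, if the wrist force passes 120 N, or if a joint passes its speed limit or range.

## Working session

There is one attempt and no reset: what is moved stays moved. The work goes in short steps, Python scripts to look and compute and a tool call to move; the robot and the scene stay as the last step left them, time stands still between calls to the robot, and variables do not carry over. Pictures are saved under pics/ and viewed, and the job is handed in when it is done.

Besides the shell and the picture viewer there is one more tool, called by a JSON object that holds its "api" and its "payload", one argument or row to a line. step_arm: Moves the arm, as the interface text tells. Its arguments: {"type":"object","properties":{"increments":{"type":"array","items":{"type":"object","properties":{"translation":{"type":"array","items":{"type":"number"}},"delta_rot":{"type":"array","items":{"type":"number"}},"grip":{"type":"number"}}}}},"required":["increments"]}

```bash
mkdir -p pics; ls; python3 - <<'E'
from rig import bot
import cv2
print(bot.get_obs())
for n in ("scene","top"):
    c=bot.camera(n); cv2.imwrite(f"pics/{n}0.png",c["frame"]); print(n,c["mtx"],c["position"],c["rotation"])
E
```

```text
pics
{'time': 0.0, 'joint_positions': array([-68.49650236,  23.94944713,  -0.59123891,  92.48609708,
         0.26969848,  63.63733157,  -3.03740279]), 'joint_vel': array([-0.0382131 , -0.01095712, -0.01721062,  0.01217627,  0.04135099,
        0.02151631,  0.02068968]), 'joint_torque': array([-2.07886451e-04, -8.64462233e+01,  6.78668842e-01, -4.34887183e+01,
        1.90920179e-02,  7.54104025e-03,  1.60380739e-05]), 'position': array([0.25289684, 0.57119517, 0.25264064]), 'orientation': array([-1.79928686e+02,  5.28827666e-03,  1.56119503e+02]), 'ft_force': array([-0.29847239, -0.60440722, -0.84955606]), 'wrist_torque': array([ 0.00695136,  0.02811589, -0.01716714]), 'width': 0.08516179795101846}
scene [[517.15088648   0.         318.50442672]
 [  0.         517.15088648 195.72831462]
 [  0.           0.           1.        ]] [ 1.16014314 -0.29066006  0.82412712] [-136.29199184    0.81645219   66.72084486]
top [[379.15388219   0.         315.41582711]
 [  0.         379.15388219 199.9514713 ]
 [  0.           0.           1.        ]] [ 0.34217775 -0.01146786  0.94236758] [-168.85722207    2.31805182  -91.25853406]
```

View pics/scene0.png

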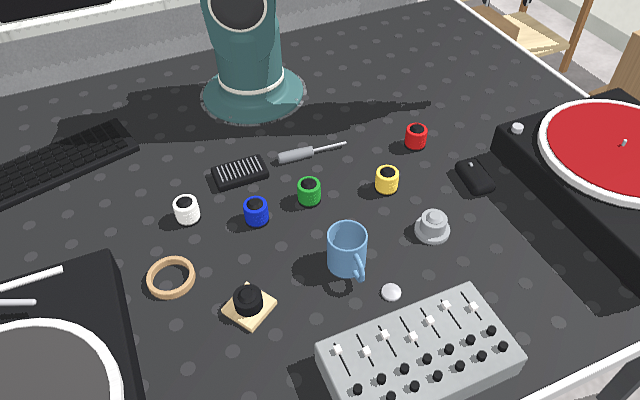

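View pics/top0.png

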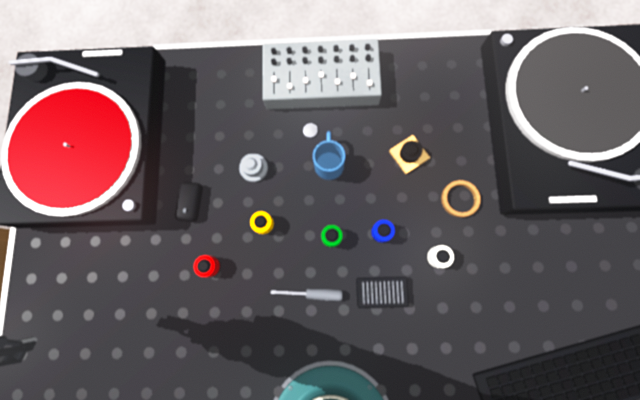

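```bash
python3 - <<'E'
import cv2,numpy as np
s=cv2.imread("pics/scene0.png");t=cv2.imread("pics/top0.png")
def tile(img,cs,n,r=25,k=8):
    a=[cv2.resize(img[y-r:y+r,x-r:x+r],None,fx=k*25/r/2,fy=k*25/r/2,interpolation=cv2.INTER_CUBIC) for x,y in cs]
    while len(a)<8:a.append(a[0]*0)
    cv2.imwrite(n,np.vstack([np.hstack(a[:4]),np.hstack(a[4:])]))
tile(s,[(416,136),(387,180),(309,192),(256,212),(186,210),(432,225),(249,306),(347,250)],"pics/zs.png",r=32)
tile(t,[(206,266),(261,222),(332,236),(383,231),(441,257),(253,167),(410,154),(329,156)],"pics/zt.png")
E
```

```text
(no output)
```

View pics/zs.png

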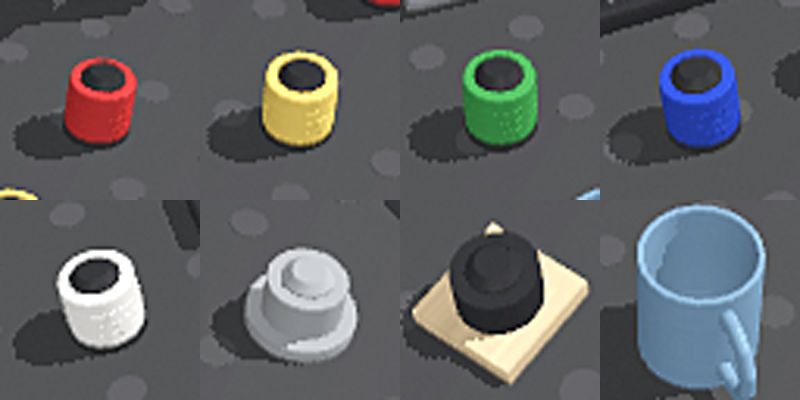

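View pics/zt.png

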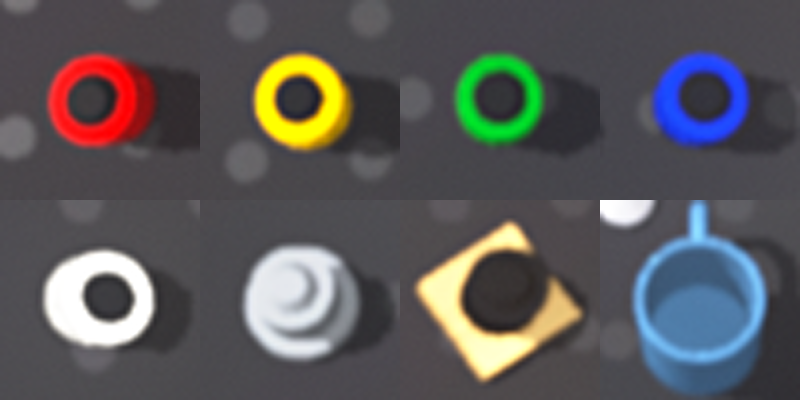

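```bash
cat > h.py <<'E'
import cv2,numpy as np
from scipy.spatial.transform import Rotation as R
from scipy.optimize import minimize
def cam(c): return c["mtx"],np.array(c["position"]),R.from_euler('xyz',c["rotation"],degrees=True).as_matrix() if np.size(c["rotation"])==3 else np.array(c["rotation"])
def proj(c,P):
    K,p,r=cam(c); q=(np.atleast_2d(P)-p)@r; q=q@K.T; return q[:,:2]/q[:,2:]
def ring(x,y,z,r):
    a=np.linspace(0,2*np.pi,48,endpoint=False); return np.c_[x+r*np.cos(a),y+r*np.sin(a),0*a+z]
S=6
def fill(uv,o,n):
    h=cv2.convexHull(((uv-o+0.5)*S).astype(np.float32)); m=np.zeros((n*S,n*S),np.uint8)
    cv2.fillConvexPoly(m,np.round((h-0.5)*16).astype(np.int32),1,shift=4); return m
def down(m,n): return cv2.resize(m.astype(np.float32),(n,n),interpolation=cv2.INTER_AREA)
E
cat > fit.py <<'E'
from h import *
import sys,pickle
from rig import bot
C={n:bot.camera(n) for n in ("scene","top")}
pickle.dump(C,open("cams.pkl","wb"))
def mask(c,name,o,n):
    f=c["frame"][o[1]:o[1]+n,o[0]:o[0]+n].astype(int); b,g,r=f[...,0],f[...,1],f[...,2]
    m={'red':(r>g+60)&(r>b+60)&(abs(g-b)<40),'yellow':(r>b+50)&(g>b+40),'green':(g>r+40)&(g>b+30),'blue':(b>r+60)&(b>g+40),
     'white':(f.min(2)>135),'silver':(f.min(2)>105),'wood':(r>b+30)&(r>110)}[name].astype(np.uint8)
    k,l,st,_=cv2.connectedComponentsWithStats(m); 
    cid=1+np.argmax(st[1:,4]); return (l==cid).astype(np.uint8)
def hullmask(m):
    p=np.argwhere(m)[:,::-1].astype(np.int32); z=np.zeros_like(m); cv2.fillConvexPoly(z,cv2.convexHull(p),1); return z
px={'red':((416,136),(206,266)),'yellow':((387,180),(261,222)),'green':((309,192),(332,236)),'blue':((256,212),(383,231)),'white':((186,210),(441,257)),'silver':((432,225),(253,167)),'wood':((249,306),(410,154))}
def back(c,uv,z):
    K,p,r=cam(c); d=r@np.linalg.inv(K)@np.array([*uv,1]); return (p+d*(z-p[2])/d[2])[:2]
n=70
for name in px:
    ob=[]
    for (cn,c),uv in zip(C.items(),px[name]):
        o=np.array(uv)-n//2; m=mask(c,name,o,n); 
        if name not in('wood',): m=hullmask(m)
        ob.append((c,o,m.astype(np.float32)))
    x0=np.mean([back(c,uv,.025) for c,uv in zip(C.values(),px[name])],0)
    def pm(c,o,v):
        x,y=v[:2]
        if name=='silver': 
            m=fill(proj(c,np.r_[ring(x,y,0,.036),ring(x,y,.01,.036),ring(x,y,.04,.026),ring(x,y,.048,.011)]),o,n)
            return down(m,n)
        if name=='wood':
            a=v[2]+np.pi/4+np.arange(4)*np.pi/2; q=.036*2**.5
            s=np.c_[x+q*np.cos(a),y+q*np.sin(a)]
            m=fill(proj(c,np.r_[np.c_[s,0*a],np.c_[s,0*a+.012]]),o,n)
            p=fill(proj(c,np.r_[ring(x,y,.012,.026),ring(x,y,.04,.026)]),o,n)
            return down(m*(1-p),n)
        return down(fill(proj(c,np.r_[ring(x,y,v[2]/10,.025),ring(x,y,.05,.025)]),o,n),n)
    def cost(v,obs=ob): return sum(np.abs(pm(c,o,v)-m).sum() for c,o,m in obs)
    third={'wood':[.5,.2,.9,1.2],'silver':[None]}.get(name,[.05])
    best=None
    for t in third:
        i=[*x0]+([] if t is None else [t]); k=len(i)
        sim=np.array([i]+[np.array(i)+np.eye(k)[j]*([.01,.01,.2 if name=='wood' else .03][j]) for j in range(k)])
        r=minimize(cost,i,method='Nelder-Mead',options=dict(initial_simplex=sim,xatol=1e-5,fatol=.01,maxiter=400))
        if best is None or r.fun<best.fun: best=r
    s=[]
    for obx in ob:
        r=minimize(lambda w:cost([*w,*best.x[2:]],[obx]),best.x[:2],method='Nelder-Mead',options=dict(initial_simplex=best.x[:2]+np.array([[0,0],[.006,0],[0,.006]])))
        s.append((r.x*1000).round(1))
    print(name,(best.x*1000).round(1),"cost",round(best.fun,1),"area",[int(m.sum()) for _,_,m in ob],"single",s)
E
python3 fit.py
```

```text
red [369.8 288.8  71.9] cost 80.5 area [538, 522] single [array([369.7, 289.3]), array([369.4, 288.2])]
yellow [470.4 156.   48.6] cost 97.0 area [639, 483] single [array([470.4, 156. ]), array([471.9, 155.2])]
green [434.6 -13.9  72.5] cost 71.2 area [645, 428] single [array([434.4, -13.8]), array([435.1, -14.9])]
blue [ 443.6 -136.7   67.7] cost 85.6 area [699, 471] single [array([ 443.6, -136.7]), array([ 443.2, -138.4])]
white [ 379.2 -268.2   66.5] cost 104.3 area [705, 554] single [array([ 379.2, -268.2]), array([ 378.9, -268.9])]
silver [618.1 183.5] cost 94.8 area [1061, 677] single [array([617.8, 183.9]), array([619.2, 183.1])]
wood [ 640.4 -218.   561.2] cost 250.3 area [811, 608] single [array([ 640.4, -217.8]), array([ 640.4, -218. ])]
```

{"api": "step_arm", "payload": {
  "increments": [
    {"translation": [0,0,0],"delta_rot": [0,0,-8],"grip": 1},
    {"translation": [0,0,0],"delta_rot": [0,0,-8],"grip": 1},
    {"translation": [0,0,0],"delta_rot": [0,0,-8],"grip": 1},
    {"translation": [-15,-45,0],"delta_rot": [0,0,0],"grip": 1},
    {"translation": [-15,-45,0],"delta_rot": [0,0,0],"grip": 1}
  ]
}}

```text
time: 0.7
position: [0.2816, 0.4835, 0.2509]
orientation: [-179.9, -0.2, -178.5]
ft_force: [1.3, 0.9, 0.1]
width: 0.0853
```

{"api": "step_arm", "payload": {
  "increments": [
    {"translation": [-15,-47,0],"delta_rot": [0,0,1],"grip": 1},
    {"translation": [-15,-47,0],"delta_rot": [0,0,0],"grip": 1},
    {"translation": [-15,-47,0],"delta_rot": [0,0,0],"grip": 1},
    {"translation": [-15,-47,0],"delta_rot": [0,0,0],"grip": 1},
    {"translation": [-15,-47,0],"delta_rot": [0,0,0],"grip": 1}
  ]
}}

```text
time: 1.2
position: [0.3591, 0.2449, 0.2505]
orientation: [-179.9, -0.2, -179.4]
ft_force: [1.1, 0.5, 0.5]
width: 0.0853
```

{"api": "step_arm", "payload": {
  "increments": [
    {"translation": [-15,-47,10],"delta_rot": [0,0,0],"grip": 1},
    {"translation": [-15,-47,10],"delta_rot": [0,0,0],"grip": 1},
    {"translation": [-15,-47,10],"delta_rot": [0,0,0],"grip": 1},
    {"translation": [-15,-47,10],"delta_rot": [0,0,0],"grip": 1},
    {"translation": [-15,-47,10],"delta_rot": [0,0,0],"grip": 1}
  ]
}}

```text
time: 1.7
position: [0.4348, 0.0114, 0.2032]
orientation: [179.9, 0.1, -179.4]
ft_force: [1.8, 1.5, 0.4]
width: 0.0851
```

{"api": "step_arm", "payload": {
  "increments": [
    {"translation": [0,-25,30],"delta_rot": [0,0,0],"grip": 1},
    {"translation": [0,0,45],"delta_rot": [0,0,0],"grip": 1},
    {"translation": [0,0,45],"delta_rot": [0,0,0],"grip": 1},
    {"translation": [0,0,30],"delta_rot": [0,0,0],"grip": 1},
    {"translation": [0,0,15],"delta_rot": [0,0,0],"grip": 1}
  ]
}}

```text
time: 2.2
position: [0.4386, -0.0219, 0.0343]
orientation: [-180.0, 0.6, -180.0]
ft_force: [0.7, -0.1, 0.6]
width: 0.0853
```

{"api": "step_arm", "payload": {
  "increments": [
    {"translation": [4,8,2],"delta_rot": [0,0,0],"grip": 1},
    {"translation": [0,0,0],"delta_rot": [0,0,0],"grip": 1},
    {"translation": [0,0,0],"delta_rot": [0,0,0],"grip": 1},
    {"translation": [0,0,0],"delta_rot": [0,0,0],"grip": 1},
    {"translation": [0,0,0],"delta_rot": [0,0,0],"grip": 1}
  ]
}}

```text
time: 2.7
position: [0.4344, -0.0129, 0.033]
orientation: [180.0, 0.5, -179.9]
ft_force: [-0.3, 0.5, 0.2]
width: 0.0854
```

{"api": "step_arm", "payload": {
  "increments": [
    {"translation": [0,0,0],"delta_rot": [0,-0.5,0],"grip": 0},
    {"translation": [0,0,0],"delta_rot": [0,0,0],"grip": 0},
    {"translation": [0,0,0],"delta_rot": [0,0,0],"grip": 0},
    {"translation": [0,0,0],"delta_rot": [0,0,0],"grip": 0},
    {"translation": [0,0,0],"delta_rot": [0,0,0],"grip": 0}
  ]
}}

```text
time: 3.2
position: [0.4354, -0.0129, 0.0346]
orientation: [180.0, 1.3, -179.9]
ft_force: [-1.0, 0.2, -0.5]
width: 0.0486
```

{"api": "step_arm", "payload": {
  "increments": [
    {"translation": [0,0,-40],"delta_rot": [0,0,0],"grip": 0},
    {"translation": [0,0,-45],"delta_rot": [0,0,0],"grip": 0},
    {"translation": [-30,32,0],"delta_rot": [0,0,0],"grip": 0},
    {"translation": [-30,32,0],"delta_rot": [0,0,0],"grip": 0},
    {"translation": [-30,32,0],"delta_rot": [0,0,0],"grip": 0}
  ]
}}

```text
time: 3.7
position: [0.5237, 0.0816, 0.1266]
orientation: [179.9, 1.3, 179.6]
ft_force: [0.4, -0.4, -0.4]
width: 0.0492
```

{"api": "step_arm", "payload": {
  "increments": [
    {"translation": [-30,32,0],"delta_rot": [0,0,0],"grip": 0},
    {"translation": [-30,32,0],"delta_rot": [0,0,0],"grip": 0},
    {"translation": [-30,32,0],"delta_rot": [0,0,0],"grip": 0},
    {"translation": [0,0,0],"delta_rot": [0,0,0],"grip": 0},
    {"translation": [0,0,0],"delta_rot": [0,0,0],"grip": 0}
  ]
}}

```text
time: 4.2
position: [0.6193, 0.1866, 0.1277]
orientation: [179.8, 1.3, 179.9]
ft_force: [-0.5, -1.3, -1.6]
width: 0.0484
```

Check the hold before lowering.

```bash
cat > look.py <<'E'
import sys,cv2,numpy as np
from rig import bot
tag=sys.argv[1]; a=[]
for n,c in zip(("scene","top"),(sys.argv[2:4],sys.argv[4:6])):
    x,y=map(int,c); f=bot.camera(n)["frame"]; r=50
    x=min(max(x,r),640-r); y=min(max(y,r),400-r)
    a.append(cv2.resize(f[y-r:y+r,x-r:x+r],(400,400),interpolation=cv2.INTER_CUBIC))
cv2.imwrite(f"pics/{tag}.png",np.hstack(a))
E
python3 look.py a1 432 205 253 167
```

```text
(no output)
```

View pics/a1.png

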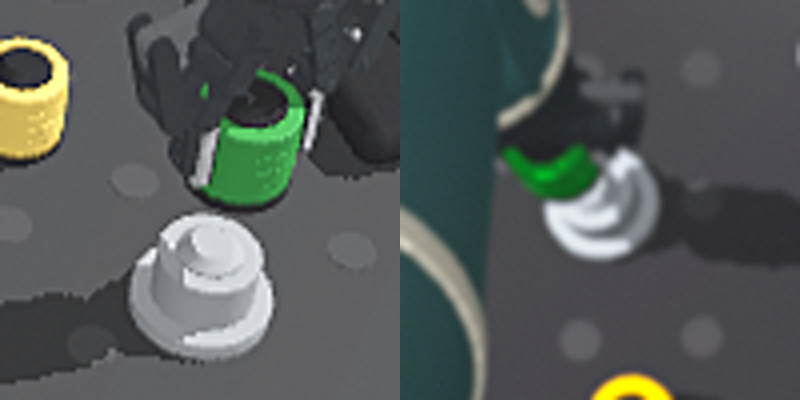

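{"api": "step_arm", "payload": {
  "increments": [
    {"translation": [0,-3,15],"delta_rot": [0,0,0],"grip": 0},
    {"translation": [0,0,15],"delta_rot": [0,0,0],"grip": 0},
    {"translation": [0,0,8],"delta_rot": [0,0,0],"grip": 0},
    {"translation": [0,0,4],"delta_rot": [0,0,0],"grip": 0},
    {"translation": [0,0,0],"delta_rot": [0,0,0],"grip": 0}
  ]
}}

```text
time: 4.8
position: [0.6182, 0.18, 0.082]
orientation: [179.9, 1.2, 179.7]
ft_force: [0.7, -0.3, -1.5]
width: 0.0484
```

{"api": "step_arm", "payload": {
  "increments": [
    {"translation": [-1,3,0],"delta_rot": [0,0,0],"grip": 0},
    {"translation": [0,0,0],"delta_rot": [0,0,0],"grip": 0},
    {"translation": [0,0,3],"delta_rot": [0,0,0],"grip": 0},
    {"translation": [0,0,3],"delta_rot": [0,0,0],"grip": 0},
    {"translation": [0,0,1],"delta_rot": [0,0,0],"grip": 0}
  ]
}}

```text
time: 5.3
position: [0.6204, 0.1835, 0.0761]
orientation: [179.8, 1.3, 179.7]
ft_force: [-2.9, -2.8, 8.7]
width: 0.0489
```

{"api": "step_arm", "payload": {
  "increments": [
    {"translation": [1.5,0,0],"delta_rot": [0,0,0],"grip": 0},
    {"translation": [0,0,1],"delta_rot": [0,0,0],"grip": 0},
    {"translation": [0,0,1],"delta_rot": [0,0,0],"grip": 0},
    {"translation": [0,0,0],"delta_rot": [0,0,0],"grip": 0},
    {"translation": [0,0,0],"delta_rot": [0,0,0],"grip": 0}
  ]
}}

```text
time: 5.8
position: [0.6191, 0.1829, 0.0746]
orientation: [179.8, 1.4, 179.6]
ft_force: [0.3, -0.8, 1.0]
width: 0.049
```

{"api": "step_arm", "payload": {
  "increments": [
    {"translation": [0,0,1.5],"delta_rot": [0,0,0],"grip": 0},
    {"translation": [0,0,0.5],"delta_rot": [0,0,0],"grip": 0},
    {"translation": [0,0,0],"delta_rot": [0,0,0],"grip": 0},
    {"translation": [0,0,0],"delta_rot": [0,0,0],"grip": 0},
    {"translation": [0,0,0],"delta_rot": [0,0,0],"grip": 0}
  ]
}}

```text
time: 6.3
position: [0.6193, 0.1829, 0.0746]
orientation: [179.8, 1.4, 179.6]
ft_force: [-0.2, -2.3, 3.4]
width: 0.0489
```

Firm stop at the predicted seat height. Release and retract, then look.

{"api": "step_arm", "payload": {
  "increments": [
    {"translation": [0,0,0],"delta_rot": [0,0,0],"grip": 1},
    {"translation": [0,0,0],"delta_rot": [0,0,0],"grip": 1},
    {"translation": [0,0,0],"delta_rot": [0,0,0],"grip": 1},
    {"translation": [0,0,-20],"delta_rot": [0,1.4,0],"grip": 1},
    {"translation": [0,0,-50],"delta_rot": [0,0,0],"grip": 1}
  ]
}}

```text
time: 6.8
position: [0.6155, 0.1827, 0.1395]
orientation: [180.0, -0.6, 179.7]
ft_force: [-0.6, 1.6, 0.6]
width: 0.0854
```

{"api": "step_arm", "payload": {
  "increments": [
    {"translation": [37,-7,0],"delta_rot": [0,0,0],"grip": 1},
    {"translation": [37,-7,0],"delta_rot": [0,0,0],"grip": 1},
    {"translation": [37,-6,0],"delta_rot": [0,0,0],"grip": 1},
    {"translation": [33,-6,0],"delta_rot": [0,-0.4,0],"grip": 1},
    {"translation": [0,0,0],"delta_rot": [0,0,0],"grip": 1}
  ]
}}

```text
time: 7.3
position: [0.4696, 0.1575, 0.146]
orientation: [179.7, 0.3, 179.7]
ft_force: [0.5, 0.8, 0.1]
width: 0.0852
```

```bash
python3 look.py a2 432 205 253 167
```

```text
(no output)
```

View pics/a2.png

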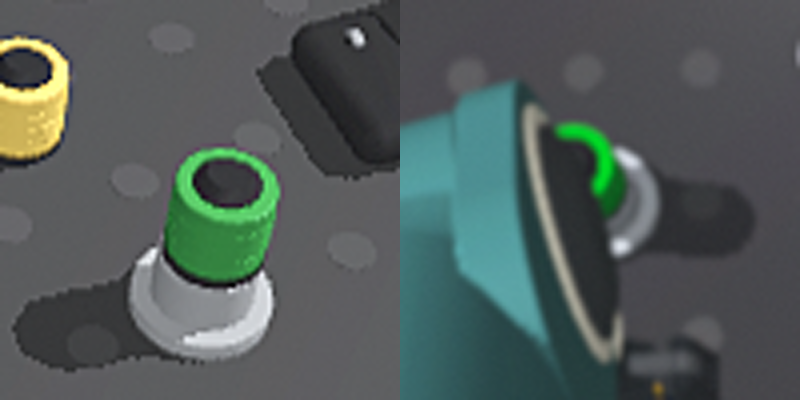

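{"api": "step_arm", "payload": {
  "increments": [
    {"translation": [-1,-1,40],"delta_rot": [0,0,0],"grip": 1},
    {"translation": [0,0,40],"delta_rot": [0,0,0],"grip": 1},
    {"translation": [0,0,20],"delta_rot": [0,0,0],"grip": 1},
    {"translation": [0,0,8],"delta_rot": [0,0,0],"grip": 1},
    {"translation": [0,0,0],"delta_rot": [0,0,0],"grip": 1}
  ]
}}

```text
time: 7.9
position: [0.4811, 0.1594, 0.0359]
orientation: [179.6, 0.8, 179.6]
ft_force: [0.2, -0.0, 0.4]
width: 0.0852
```

{"api": "step_arm", "payload": {
  "increments": [
    {"translation": [10.5,-3,2],"delta_rot": [0,0.5,0],"grip": 1},
    {"translation": [0,0,0],"delta_rot": [0,0,0],"grip": 1},
    {"translation": [0,0,0],"delta_rot": [0,0,0],"grip": 1},
    {"translation": [0,0,0],"delta_rot": [0,0,0],"grip": 1},
    {"translation": [0,0,0],"delta_rot": [0,0,0],"grip": 1}
  ]
}}

```text
time: 8.4
position: [0.472, 0.157, 0.037]
orientation: [179.5, 0.5, 179.6]
ft_force: [1.0, 0.5, 0.8]
width: 0.0853
```

{"api": "step_arm", "payload": {
  "increments": [
    {"translation": [1.5,-1,3],"delta_rot": [0,0,0],"grip": 1},
    {"translation": [0,0,0],"delta_rot": [0,0,0],"grip": 0},
    {"translation": [0,0,0],"delta_rot": [0,0,0],"grip": 0},
    {"translation": [0,0,0],"delta_rot": [0,0,0],"grip": 0},
    {"translation": [0,0,0],"delta_rot": [0,0,0],"grip": 0}
  ]
}}

```text
time: 8.9
position: [0.4707, 0.1562, 0.0345]
orientation: [179.4, 0.6, 179.6]
ft_force: [-1.5, -0.2, -1.1]
width: 0.0488
```

{"api": "step_arm", "payload": {
  "increments": [
    {"translation": [0,0,-42],"delta_rot": [0,0,0],"grip": 0},
    {"translation": [0,0,-45],"delta_rot": [0,0,0],"grip": 0},
    {"translation": [0,0,-42],"delta_rot": [0,0,0],"grip": 0},
    {"translation": [-20,0,-5],"delta_rot": [0,0,0],"grip": 0},
    {"translation": [-25,5,0],"delta_rot": [0,0,0],"grip": 0}
  ]
}}

```text
time: 9.4
position: [0.5126, 0.1589, 0.1733]
orientation: [179.5, 0.3, 179.7]
ft_force: [-0.2, 0.5, -0.4]
width: 0.0489
```

{"api": "step_arm", "payload": {
  "increments": [
    {"translation": [-35,7,0],"delta_rot": [0,0,0],"grip": 0},
    {"translation": [-35,7,0],"delta_rot": [0,0,0],"grip": 0},
    {"translation": [-20,6,0],"delta_rot": [0,0,0],"grip": 0},
    {"translation": [0,0,0],"delta_rot": [0,0,0],"grip": 0},
    {"translation": [0,0,0],"delta_rot": [0,0,0],"grip": 0}
  ]
}}

```text
time: 9.9
position: [0.6078, 0.1794, 0.1741]
orientation: [179.5, 0.4, 179.7]
ft_force: [-0.2, -0.4, -0.5]
width: 0.049
```

{"api": "step_arm", "payload": {
  "increments": [
    {"translation": [-9,4,0],"delta_rot": [0,0,0],"grip": 0},
    {"translation": [0,0,15],"delta_rot": [0,0,0],"grip": 0},
    {"translation": [0,0,12],"delta_rot": [0,0,0],"grip": 0},
    {"translation": [0,0,8],"delta_rot": [0,0,0],"grip": 0},
    {"translation": [0,0,0],"delta_rot": [0,0,0],"grip": 0}
  ]
}}

```text
time: 10.4
position: [0.6153, 0.1838, 0.1353]
orientation: [179.5, 0.3, 179.7]
ft_force: [-0.6, -0.1, -0.5]
width: 0.0489
```

{"api": "step_arm", "payload": {
  "increments": [
    {"translation": [-3,0,0],"delta_rot": [0,0,0],"grip": 0},
    {"translation": [0,0,3],"delta_rot": [0,0,0],"grip": 0},
    {"translation": [0,0,3],"delta_rot": [0,0,0],"grip": 0},
    {"translation": [0,0,2],"delta_rot": [0,0,0],"grip": 0},
    {"translation": [0,0,0],"delta_rot": [0,0,0],"grip": 0}
  ]
}}

```text
time: 10.9
position: [0.6188, 0.1837, 0.1272]
orientation: [179.5, 0.3, 179.7]
ft_force: [-0.2, -0.4, -0.4]
width: 0.0487
```

{"api": "step_arm", "payload": {
  "increments": [
    {"translation": [0,0,2],"delta_rot": [0,0,0],"grip": 0},
    {"translation": [0,0,1.5],"delta_rot": [0,0,0],"grip": 0},
    {"translation": [0,0,1.5],"delta_rot": [0,0,0],"grip": 0},
    {"translation": [0,0,0.5],"delta_rot": [0,0,0],"grip": 0},
    {"translation": [0,0,0],"delta_rot": [0,0,0],"grip": 0}
  ]
}}

```text
time: 11.4
position: [0.6199, 0.1837, 0.1249]
orientation: [179.4, 0.5, 179.7]
ft_force: [-0.2, -0.0, -1.4]
width: 0.0487
```

{"api": "step_arm", "payload": {
  "increments": [
    {"translation": [1,0,1.5],"delta_rot": [0,0,0],"grip": 0},
    {"translation": [0,0,1.5],"delta_rot": [0,0,0],"grip": 0},
    {"translation": [0,0,1.5],"delta_rot": [0,0,0],"grip": 0},
    {"translation": [0,0,0],"delta_rot": [0,0,0],"grip": 0},
    {"translation": [0,0,0],"delta_rot": [0,0,0],"grip": 0}
  ]
}}

```text
time: 11.9
position: [0.6203, 0.1835, 0.125]
orientation: [179.3, 0.7, 179.6]
ft_force: [-0.1, 0.0, -1.1]
width: 0.0491
```

{"api": "step_arm", "payload": {
  "increments": [
    {"translation": [0,0,0],"delta_rot": [0,0,0],"grip": 1},
    {"translation": [0,0,0],"delta_rot": [0,0,0],"grip": 1},
    {"translation": [0,0,0],"delta_rot": [0,0,0],"grip": 1},
    {"translation": [0,0,-25],"delta_rot": [0,0,0],"grip": 1},
    {"translation": [0,0,-50],"delta_rot": [0,0,0],"grip": 1}
  ]
}}

```text
time: 12.4
position: [0.6166, 0.1821, 0.1945]
orientation: [179.5, 0.1, 179.7]
ft_force: [0.4, -0.1, 1.3]
width: 0.0853
```

{"api": "step_arm", "payload": {
  "increments": [
    {"translation": [40,15,0],"delta_rot": [0,0.3,0],"grip": 1},
    {"translation": [45,20,0],"delta_rot": [0,0,0],"grip": 1},
    {"translation": [45,20,0],"delta_rot": [0,0,0],"grip": 1},
    {"translation": [45,20,0],"delta_rot": [0,0,0],"grip": 1},
    {"translation": [45,20,10],"delta_rot": [0,0,0],"grip": 1}
  ]
}}

```text
time: 12.9
position: [0.4002, 0.2779, 0.1913]
orientation: [179.3, 0.6, 179.2]
ft_force: [1.1, 1.9, -1.1]
width: 0.0853
```

```bash
python3 look.py a3 432 195 253 167
```

```text
(no output)
```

View pics/a3.png

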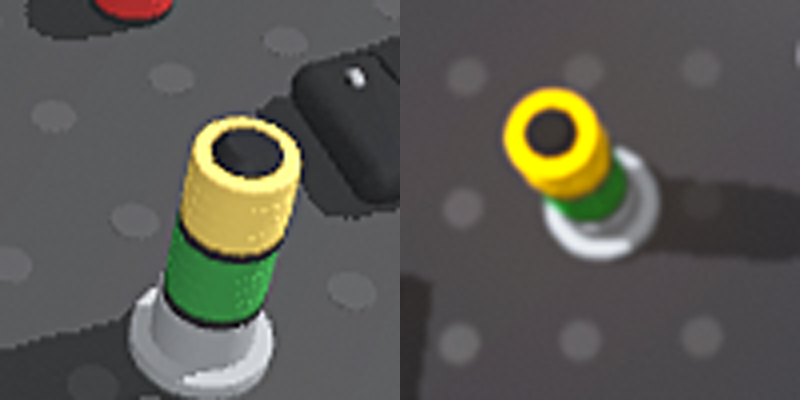

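{"api": "step_arm", "payload": {
  "increments": [
    {"translation": [25,8,20],"delta_rot": [0,0,0],"grip": 1},
    {"translation": [0,0,40],"delta_rot": [0,0,0],"grip": 1},
    {"translation": [0,0,30],"delta_rot": [0,0,0],"grip": 1},
    {"translation": [0,0,0],"delta_rot": [0,0,0],"grip": 1},
    {"translation": [0,0,0],"delta_rot": [0,0,0],"grip": 1}
  ]
}}

```text
time: 13.5
position: [0.3717, 0.291, 0.0992]
orientation: [179.2, 0.5, 179.7]
ft_force: [-0.1, -0.0, 0.1]
width: 0.0854
```

{"api": "step_arm", "payload": {
  "increments": [
    {"translation": [2,-2,0],"delta_rot": [0.5,0.3,0],"grip": 1},
    {"translation": [0,0,30],"delta_rot": [0,0,0],"grip": 1},
    {"translation": [0,0,25],"delta_rot": [0,0,0],"grip": 1},
    {"translation": [0,0,8],"delta_rot": [0,0,0],"grip": 1},
    {"translation": [0,0,0],"delta_rot": [0,0,0],"grip": 1}
  ]
}}

```text
time: 14.0
position: [0.3738, 0.2916, 0.0414]
orientation: [179.4, 0.6, 179.6]
ft_force: [0.4, 0.2, 0.9]
width: 0.0854
```

{"api": "step_arm", "payload": {
  "increments": [
    {"translation": [4,-3,6],"delta_rot": [0.4,0.4,0],"grip": 1},
    {"translation": [0,0,0],"delta_rot": [0,0,0],"grip": 1},
    {"translation": [0,0,0],"delta_rot": [0,0,0],"grip": 1},
    {"translation": [0,0,0],"delta_rot": [0,0,0],"grip": 1},
    {"translation": [0,0,0],"delta_rot": [0,0,0],"grip": 1}
  ]
}}

```text
time: 14.5
position: [0.3711, 0.2897, 0.0387]
orientation: [179.6, 0.3, 179.6]
ft_force: [0.1, 0.5, -0.1]
width: 0.0852
```

{"api": "step_arm", "payload": {
  "increments": [
    {"translation": [1.5,-1,5],"delta_rot": [0,0,0],"grip": 1},
    {"translation": [0,0,0],"delta_rot": [0,0,0],"grip": 0},
    {"translation": [0,0,0],"delta_rot": [0,0,0],"grip": 0},
    {"translation": [0,0,0],"delta_rot": [0,0,0],"grip": 0},
    {"translation": [0,0,0],"delta_rot": [0,0,0],"grip": 0}
  ]
}}

```text
time: 15.0
position: [0.3695, 0.2886, 0.0338]
orientation: [179.6, 0.3, 179.6]
ft_force: [-0.2, 0.7, 1.2]
width: 0.049
```

{"api": "step_arm", "payload": {
  "increments": [
    {"translation": [0,0,-40],"delta_rot": [0,0,0],"grip": 0},
    {"translation": [0,0,-48],"delta_rot": [0,0,0],"grip": 0},
    {"translation": [0,0,-48],"delta_rot": [0,0,0],"grip": 0},
    {"translation": [0,0,-48],"delta_rot": [0,0,0],"grip": 0},
    {"translation": [-20,-8,-5],"delta_rot": [0,0,0],"grip": 0}
  ]
}}

```text
time: 15.5
position: [0.3861, 0.2787, 0.2279]
orientation: [179.9, 0.1, 179.8]
ft_force: [1.2, -0.1, -2.9]
width: 0.0493
```

{"api": "step_arm", "payload": {
  "increments": [
    {"translation": [-40,-17,0],"delta_rot": [0,0,0],"grip": 0},
    {"translation": [-40,-17,0],"delta_rot": [0,0,0],"grip": 0},
    {"translation": [-40,-17,0],"delta_rot": [0,0,0],"grip": 0},
    {"translation": [-40,-17,0],"delta_rot": [0,0,0],"grip": 0},
    {"translation": [-30,-13,0],"delta_rot": [0,0,0],"grip": 0}
  ]
}}

```text
time: 16.0
position: [0.5811, 0.1965, 0.2312]
orientation: [179.6, 0.3, -179.8]
ft_force: [-1.2, 0.7, -0.4]
width: 0.0487
```

{"api": "step_arm", "payload": {
  "increments": [
    {"translation": [-28,-9,0],"delta_rot": [0,0,0],"grip": 0},
    {"translation": [0,0,0],"delta_rot": [0,0,0],"grip": 0},
    {"translation": [0,0,15],"delta_rot": [0,0,0],"grip": 0},
    {"translation": [0,0,15],"delta_rot": [0,0,0],"grip": 0},
    {"translation": [0,0,8],"delta_rot": [0,0,0],"grip": 0}
  ]
}}

```text
time: 16.5
position: [0.6122, 0.1841, 0.1889]
orientation: [179.7, 0.2, 179.9]
ft_force: [0.2, 0.9, -1.6]
width: 0.0486
```

{"api": "step_arm", "payload": {
  "increments": [
    {"translation": [-6,-0.5,0],"delta_rot": [0,0,0],"grip": 0},
    {"translation": [0,0,0],"delta_rot": [0,0,0],"grip": 0},
    {"translation": [0,0,2],"delta_rot": [0,0,0],"grip": 0},
    {"translation": [0,0,3],"delta_rot": [0,0,0],"grip": 0},
    {"translation": [0,0,0],"delta_rot": [0,0,0],"grip": 0}
  ]
}}

```text
time: 17.0
position: [0.617, 0.1852, 0.1824]
orientation: [179.7, 0.1, -179.9]
ft_force: [0.8, -0.3, -0.7]
width: 0.049
```

{"api": "step_arm", "payload": {
  "increments": [
    {"translation": [-2,-1.5,0],"delta_rot": [0,0,0],"grip": 0},
    {"translation": [0,0,2],"delta_rot": [0,0,0],"grip": 0},
    {"translation": [0,0,2],"delta_rot": [0,0,0],"grip": 0},
    {"translation": [0,0,2],"delta_rot": [0,0,0],"grip": 0},
    {"translation": [0,0,0],"delta_rot": [0,0,0],"grip": 0}
  ]
}}

```text
time: 17.5
position: [0.6193, 0.1836, 0.1765]
orientation: [179.7, 0.1, -179.9]
ft_force: [0.1, 1.3, -0.5]
width: 0.049
```

{"api": "step_arm", "payload": {
  "increments": [
    {"translation": [0,0,1.5],"delta_rot": [0,0,0],"grip": 0},
    {"translation": [0,0,1.5],"delta_rot": [0,0,0],"grip": 0},
    {"translation": [0,0,1.5],"delta_rot": [0,0,0],"grip": 0},
    {"translation": [0,0,1],"delta_rot": [0,0,0],"grip": 0},
    {"translation": [0,0,0],"delta_rot": [0,0,0],"grip": 0}
  ]
}}

```text
time: 18.0
position: [0.621, 0.1836, 0.1745]
orientation: [179.6, 0.4, -179.9]
ft_force: [0.1, -0.5, -1.9]
width: 0.0486
```

{"api": "step_arm", "payload": {
  "increments": [
    {"translation": [0,0,1],"delta_rot": [0,0,0],"grip": 0},
    {"translation": [0,0,1],"delta_rot": [0,0,0],"grip": 0},
    {"translation": [0,0,1],"delta_rot": [0,0,0],"grip": 0},
    {"translation": [0,0,1],"delta_rot": [0,0,0],"grip": 0},
    {"translation": [0,0,1],"delta_rot": [0,0,0],"grip": 0}
  ]
}}

```text
time: 18.5
position: [0.6228, 0.1834, 0.1739]
orientation: [179.5, 0.7, -180.0]
ft_force: [-6.6, -1.8, 16.8]
width: 0.049
```

{"api": "step_arm", "payload": {
  "increments": [
    {"translation": [2.5,0,0],"delta_rot": [0,0.4,0],"grip": 0},
    {"translation": [0,0,0],"delta_rot": [0,0,0],"grip": 0},
    {"translation": [0,0,0],"delta_rot": [0,0,0],"grip": 0},
    {"translation": [0,0,0],"delta_rot": [0,0,0],"grip": 0},
    {"translation": [0,0,0],"delta_rot": [0,0,0],"grip": 0}
  ]
}}

```text
time: 19.0
position: [0.6204, 0.1834, 0.1738]
orientation: [179.5, 0.3, -180.0]
ft_force: [-0.7, -0.6, 3.4]
width: 0.0488
```

{"api": "step_arm", "payload": {
  "increments": [
    {"translation": [0,0,0],"delta_rot": [0,0,0],"grip": 1},
    {"translation": [0,0,0],"delta_rot": [0,0,0],"grip": 1},
    {"translation": [0,0,0],"delta_rot": [0,0,0],"grip": 1},
    {"translation": [0,0,-25],"delta_rot": [0,0,0],"grip": 1},
    {"translation": [0,0,-50],"delta_rot": [0,0,0],"grip": 1}
  ]
}}

```text
time: 19.5
position: [0.6173, 0.1824, 0.2436]
orientation: [179.7, -0.3, -179.9]
ft_force: [-0.0, 0.7, -0.0]
width: 0.0853
```

{"api": "step_arm", "payload": {
  "increments": [
    {"translation": [20,-35,0],"delta_rot": [0,0,0],"grip": 1},
    {"translation": [25,-42,0],"delta_rot": [0,0,0],"grip": 1},
    {"translation": [25,-42,0],"delta_rot": [0,0,0],"grip": 1},
    {"translation": [25,-42,0],"delta_rot": [0,0,0],"grip": 1},
    {"translation": [25,-42,0],"delta_rot": [0,0,0],"grip": 1}
  ]
}}

```text
time: 20.0
position: [0.4985, -0.0204, 0.2475]
orientation: [179.4, 0.3, -179.4]
ft_force: [0.4, -1.2, -0.0]
width: 0.0856
```

```bash
python3 look.py a4 432 185 253 167
```

```text
(no output)
```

View pics/a4.png

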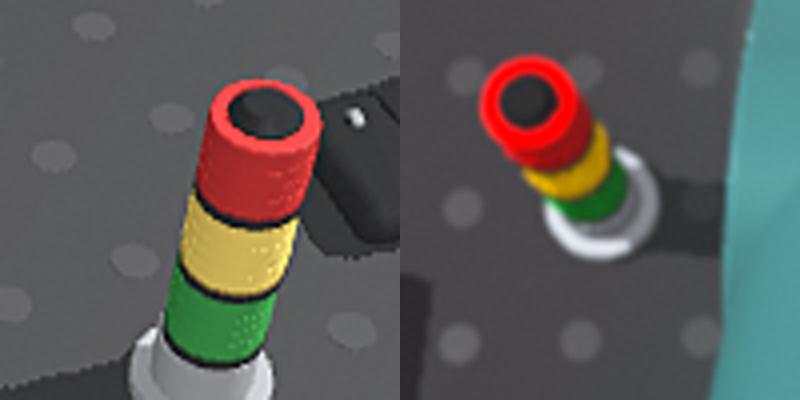

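{"api": "step_arm", "payload": {
  "increments": [
    {"translation": [20,-40,20],"delta_rot": [0,0,0],"grip": 1},
    {"translation": [20,-40,40],"delta_rot": [0,0,0],"grip": 1},
    {"translation": [13,-30,40],"delta_rot": [0,0,0],"grip": 1},
    {"translation": [0,0,40],"delta_rot": [0,0,0],"grip": 1},
    {"translation": [0,0,0],"delta_rot": [0,0,0],"grip": 1}
  ]
}}

```text
time: 20.6
position: [0.449, -0.1282, 0.1124]
orientation: [179.5, 0.7, -179.9]
ft_force: [-0.6, -0.4, 0.5]
width: 0.0854
```

{"api": "step_arm", "payload": {
  "increments": [
    {"translation": [6,-8,10],"delta_rot": [0.4,0.5,0],"grip": 1},
    {"translation": [2,0,25],"delta_rot": [0,0,0],"grip": 1},
    {"translation": [2,0,25],"delta_rot": [0,0,0],"grip": 1},
    {"translation": [0,0,12],"delta_rot": [0,0,0],"grip": 1},
    {"translation": [0,0,0],"delta_rot": [0,0,0],"grip": 1}
  ]
}}

```text
time: 21.1
position: [0.4433, -0.1367, 0.0436]
orientation: [179.9, 0.6, -179.7]
ft_force: [0.1, 0.1, 0.3]
width: 0.0855
```

{"api": "step_arm", "payload": {
  "increments": [
    {"translation": [1,0,8],"delta_rot": [0,0.4,0],"grip": 1},
    {"translation": [0,0,0],"delta_rot": [0,0,0],"grip": 1},
    {"translation": [0,0,0],"delta_rot": [0,0,0],"grip": 1},
    {"translation": [0,0,0],"delta_rot": [0,0,0],"grip": 1},
    {"translation": [0,0,0],"delta_rot": [0,0,0],"grip": 1}
  ]
}}

```text
time: 21.6
position: [0.4449, -0.1367, 0.0387]
orientation: [180.0, 0.4, -179.6]
ft_force: [0.2, 0.1, 0.7]
width: 0.0853
```

{"api": "step_arm", "payload": {
  "increments": [
    {"translation": [2,0,5],"delta_rot": [0,0.2,0],"grip": 1},
    {"translation": [0,0,0],"delta_rot": [0,0,0],"grip": 0},
    {"translation": [0,0,0],"delta_rot": [0,0,0],"grip": 0},
    {"translation": [0,0,0],"delta_rot": [0,0,0],"grip": 0},
    {"translation": [0,0,0],"delta_rot": [0,0,0],"grip": 0}
  ]
}}

```text
time: 22.1
position: [0.4429, -0.1367, 0.0339]
orientation: [179.9, 0.2, -179.6]
ft_force: [-0.2, -0.3, -1.6]
width: 0.0488
```

{"api": "step_arm", "payload": {
  "increments": [
    {"translation": [0,0,-40],"delta_rot": [0,0,0],"grip": 0},
    {"translation": [0,0,-45],"delta_rot": [0,0,0],"grip": 0},
    {"translation": [-30,-15,-5],"delta_rot": [0,0,0],"grip": 0},
    {"translation": [-37,-15,0],"delta_rot": [0,0,0],"grip": 0},
    {"translation": [-37,-15,0],"delta_rot": [0,0,0],"grip": 0}
  ]
}}

```text
time: 22.6
position: [0.5465, -0.1803, 0.1287]
orientation: [179.8, 0.2, -179.6]
ft_force: [-0.1, -0.2, -0.3]
width: 0.049
```

{"api": "step_arm", "payload": {
  "increments": [
    {"translation": [-37,-15,0],"delta_rot": [0,0,0],"grip": 0},
    {"translation": [-37,-12,0],"delta_rot": [0,0,0],"grip": 0},
    {"translation": [-7,-2,0],"delta_rot": [0,0,0],"grip": 0},
    {"translation": [0,0,0],"delta_rot": [0,0,0],"grip": 0},
    {"translation": [0,0,0],"delta_rot": [0,0,0],"grip": 0}
  ]
}}

```text
time: 23.1
position: [0.6328, -0.2108, 0.1274]
orientation: [179.8, 0.1, -179.5]
ft_force: [-0.0, -0.5, -0.2]
width: 0.0488
```

{"api": "step_arm", "payload": {
  "increments": [
    {"translation": [-6,-7,0],"delta_rot": [0,0,0],"grip": 0},
    {"translation": [0,0,15],"delta_rot": [0,0,0],"grip": 0},
    {"translation": [0,0,15],"delta_rot": [0,0,0],"grip": 0},
    {"translation": [0,0,8],"delta_rot": [0,0,0],"grip": 0},
    {"translation": [0,0,0],"delta_rot": [0,0,0],"grip": 0}
  ]
}}

```text
time: 23.6
position: [0.6367, -0.217, 0.0857]
orientation: [179.7, 0.0, -179.5]
ft_force: [-0.6, 0.6, -0.2]
width: 0.0489
```

{"api": "step_arm", "payload": {
  "increments": [
    {"translation": [-2.5,-1,0],"delta_rot": [0,0,0],"grip": 0},
    {"translation": [0,0,3],"delta_rot": [0,0,0],"grip": 0},
    {"translation": [0,0,3],"delta_rot": [0,0,0],"grip": 0},
    {"translation": [0,0,2],"delta_rot": [0,0,0],"grip": 0},
    {"translation": [0,0,0],"delta_rot": [0,0,0],"grip": 0}
  ]
}}

```text
time: 24.1
position: [0.6396, -0.218, 0.0775]
orientation: [179.8, 0.1, -179.5]
ft_force: [0.1, -0.0, -1.0]
width: 0.0489
```

{"api": "step_arm", "payload": {
  "increments": [
    {"translation": [0,0,1.5],"delta_rot": [0,0,0],"grip": 0},
    {"translation": [0,0,1.5],"delta_rot": [0,0,0],"grip": 0},
    {"translation": [0,0,1.5],"delta_rot": [0,0,0],"grip": 0},
    {"translation": [0,0,1.5],"delta_rot": [0,0,0],"grip": 0},
    {"translation": [0,0,0],"delta_rot": [0,0,0],"grip": 0}
  ]
}}

```text
time: 24.6
position: [0.6401, -0.2181, 0.0744]
orientation: [179.7, 0.2, -179.5]
ft_force: [-0.1, 0.4, -2.2]
width: 0.0486
```

{"api": "step_arm", "payload": {
  "increments": [
    {"translation": [0,0,1],"delta_rot": [0,0,0],"grip": 0},
    {"translation": [0,0,1],"delta_rot": [0,0,0],"grip": 0},
    {"translation": [0,0,1],"delta_rot": [0,0,0],"grip": 0},
    {"translation": [0,0,0],"delta_rot": [0,0,0],"grip": 0},
    {"translation": [0,0,0],"delta_rot": [0,0,0],"grip": 0}
  ]
}}

```text
time: 25.1
position: [0.6405, -0.2183, 0.0741]
orientation: [179.7, 0.3, -179.5]
ft_force: [0.1, 0.1, -0.3]
width: 0.0489
```

{"api": "step_arm", "payload": {
  "increments": [
    {"translation": [0,0,1.5],"delta_rot": [0,0,0],"grip": 0},
    {"translation": [0,0,1.5],"delta_rot": [0,0,0],"grip": 0},
    {"translation": [0,0,1.5],"delta_rot": [0,0,0],"grip": 0},
    {"translation": [0,0,1.5],"delta_rot": [0,0,0],"grip": 0},
    {"translation": [0,0,1.5],"delta_rot": [0,0,0],"grip": 0}
  ]
}}

```text
time: 25.6
position: [0.6407, -0.2184, 0.0739]
orientation: [179.5, 0.4, -179.6]
ft_force: [-12.5, 6.9, 29.2]
width: 0.0489
```

Firm stop at 73.9. Release and go for white.

{"api": "step_arm", "payload": {
  "increments": [
    {"translation": [0,0,0],"delta_rot": [0,0,0],"grip": 0},
    {"translation": [0,0,0],"delta_rot": [0,0,0],"grip": 1},
    {"translation": [0,0,0],"delta_rot": [0,0,0],"grip": 1},
    {"translation": [0,0,0],"delta_rot": [0,0,0],"grip": 1},
    {"translation": [0,0,-25],"delta_rot": [0,0,0],"grip": 1}
  ]
}}

```text
time: 26.1
position: [0.639, -0.2179, 0.0959]
orientation: [179.4, 0.1, -179.6]
ft_force: [0.4, 0.1, -0.7]
width: 0.0853
```

{"api": "step_arm", "payload": {
  "increments": [
    {"translation": [0,0,-45],"delta_rot": [0,0,0],"grip": 1},
    {"translation": [30,0,-10],"delta_rot": [0,0,0],"grip": 1},
    {"translation": [45,-10,0],"delta_rot": [0,0,0],"grip": 1},
    {"translation": [45,-10,0],"delta_rot": [0,0,0],"grip": 1},
    {"translation": [45,-10,0],"delta_rot": [0,0,0],"grip": 1}
  ]
}}

```text
time: 26.6
position: [0.4748, -0.2487, 0.153]
orientation: [179.6, 0.3, -179.1]
ft_force: [0.3, -1.4, 0.4]
width: 0.0853
```

{"api": "step_arm", "payload": {
  "increments": [
    {"translation": [45,-10,0],"delta_rot": [0,0,0],"grip": 1},
    {"translation": [35,-8,0],"delta_rot": [0,0,0],"grip": 1},
    {"translation": [0,0,0],"delta_rot": [0,0,0],"grip": 1},
    {"translation": [0,0,20],"delta_rot": [0,0,0],"grip": 1},
    {"translation": [0,0,20],"delta_rot": [0,0,0],"grip": 1}
  ]
}}

```text
time: 27.1
position: [0.3879, -0.27, 0.1136]
orientation: [179.6, 0.6, -179.5]
ft_force: [0.3, -0.2, 0.5]
width: 0.0852
```

```bash
python3 look.py a5 249 290 410 154
```

```text
(no output)
```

View pics/a5.png

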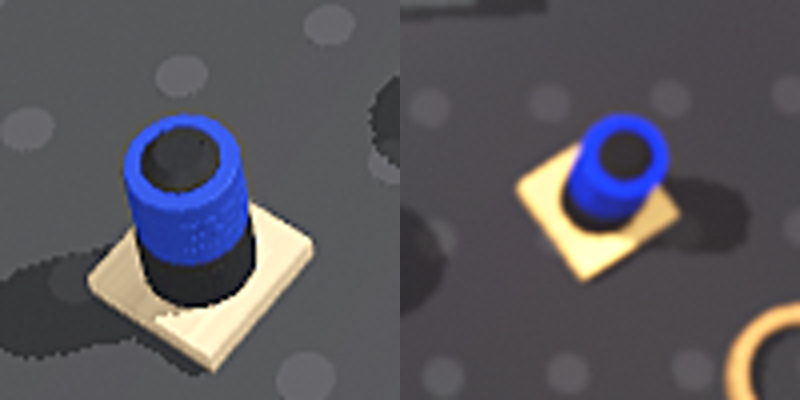

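Blue seated. White at (379.2, −268.2).

{"api": "step_arm", "payload": {
  "increments": [
    {"translation": [8,1.5,0],"delta_rot": [0.2,0.5,0],"grip": 1},
    {"translation": [2,0,30],"delta_rot": [0,0,0],"grip": 1},
    {"translation": [2,0,25],"delta_rot": [0,0,0],"grip": 1},
    {"translation": [0,0,15],"delta_rot": [0,0,0],"grip": 1},
    {"translation": [0,0,0],"delta_rot": [0,0,0],"grip": 1}
  ]
}}

```text
time: 27.7
position: [0.3759, -0.2681, 0.0439]
orientation: [179.9, 0.0, -179.4]
ft_force: [-0.5, -0.2, -0.1]
width: 0.0856
```

{"api": "step_arm", "payload": {
  "increments": [
    {"translation": [-2,0,8],"delta_rot": [0,0,0],"grip": 1},
    {"translation": [0,0,0],"delta_rot": [0,0,0],"grip": 1},
    {"translation": [0,0,0],"delta_rot": [0,0,0],"grip": 1},
    {"translation": [0,0,0],"delta_rot": [0,0,0],"grip": 1},
    {"translation": [0,0,0],"delta_rot": [0,0,0],"grip": 1}
  ]
}}

```text
time: 28.2
position: [0.3797, -0.2687, 0.0388]
orientation: [180.0, 0.2, -179.3]
ft_force: [0.7, -0.2, 0.2]
width: 0.0853
```

{"api": "step_arm", "payload": {
  "increments": [
    {"translation": [1,0.5,5],"delta_rot": [0,0,0],"grip": 1},
    {"translation": [0,0,0],"delta_rot": [0,0,0],"grip": 0},
    {"translation": [0,0,0],"delta_rot": [0,0,0],"grip": 0},
    {"translation": [0,0,0],"delta_rot": [0,0,0],"grip": 0},
    {"translation": [0,0,0],"delta_rot": [0,0,0],"grip": 0}
  ]
}}

```text
time: 28.7
position: [0.3788, -0.2682, 0.0341]
orientation: [180.0, 0.2, -179.3]
ft_force: [0.5, -1.0, -0.4]
width: 0.0491
```

{"api": "step_arm", "payload": {
  "increments": [
    {"translation": [0,0,-40],"delta_rot": [0,0,0],"grip": 0},
    {"translation": [0,0,-48],"delta_rot": [0,0,0],"grip": 0},
    {"translation": [0,0,-45],"delta_rot": [0,0,0],"grip": 0},
    {"translation": [-25,5,-5],"delta_rot": [0,0,0],"grip": 0},
    {"translation": [-40,8,0],"delta_rot": [0,0,0],"grip": 0}
  ]
}}

```text
time: 29.2
position: [0.44, -0.2559, 0.1774]
orientation: [179.9, 0.1, -179.7]
ft_force: [0.5, -0.4, -1.2]
width: 0.0484
```

{"api": "step_arm", "payload": {
  "increments": [
    {"translation": [-40,8,0],"delta_rot": [0,0,0],"grip": 0},
    {"translation": [-40,8,0],"delta_rot": [0,0,0],"grip": 0},
    {"translation": [-40,8,0],"delta_rot": [0,0,0],"grip": 0},
    {"translation": [-40,8,0],"delta_rot": [0,0,0],"grip": 0},
    {"translation": [-20,3,0],"delta_rot": [0,0,0],"grip": 0}
  ]
}}

```text
time: 29.7
position: [0.6286, -0.2161, 0.1787]
orientation: [179.8, 0.2, -179.6]
ft_force: [-0.9, 0.2, -1.1]
width: 0.0488
```

{"api": "step_arm", "payload": {
  "increments": [
    {"translation": [-8,-2,0],"delta_rot": [0,0,0],"grip": 0},
    {"translation": [0,0,15],"delta_rot": [0,0,0],"grip": 0},
    {"translation": [0,0,15],"delta_rot": [0,0,0],"grip": 0},
    {"translation": [0,0,8],"delta_rot": [0,0,0],"grip": 0},
    {"translation": [0,0,0],"delta_rot": [0,0,0],"grip": 0}
  ]
}}

```text
time: 30.2
position: [0.635, -0.2182, 0.1352]
orientation: [179.8, 0.0, -179.6]
ft_force: [0.7, 1.0, -0.2]
width: 0.049
```

{"api": "step_arm", "payload": {
  "increments": [
    {"translation": [-4.5,0,0],"delta_rot": [0,0,0],"grip": 0},
    {"translation": [0,0,2],"delta_rot": [0,0,0],"grip": 0},
    {"translation": [0,0,3],"delta_rot": [0,0,0],"grip": 0},
    {"translation": [0,0,2],"delta_rot": [0,0,0],"grip": 0},
    {"translation": [0,0,0],"delta_rot": [0,0,0],"grip": 0}
  ]
}}

```text
time: 30.7
position: [0.6393, -0.2191, 0.1288]
orientation: [179.8, 0.1, -179.7]
ft_force: [-0.7, -0.1, -0.9]
width: 0.0486
```

{"api": "step_arm", "payload": {
  "increments": [
    {"translation": [-1,1,0],"delta_rot": [0,0,0],"grip": 0},
    {"translation": [0,0,2],"delta_rot": [0,0,0],"grip": 0},
    {"translation": [0,0,2],"delta_rot": [0,0,0],"grip": 0},
    {"translation": [0,0,1.5],"delta_rot": [0,0,0],"grip": 0},
    {"translation": [0,0,1],"delta_rot": [0,0,0],"grip": 0}
  ]
}}

```text
time: 31.2
position: [0.6412, -0.2181, 0.1242]
orientation: [179.8, 0.2, -179.7]
ft_force: [-8.5, 4.0, 22.5]
width: 0.0485
```

{"api": "step_arm", "payload": {
  "increments": [
    {"translation": [0,0,1.5],"delta_rot": [0,0,0],"grip": 0},
    {"translation": [0,0,1.5],"delta_rot": [0,0,0],"grip": 0},
    {"translation": [0,0,1.5],"delta_rot": [0,0,0],"grip": 0},
    {"translation": [0,0,1],"delta_rot": [0,0,0],"grip": 0},
    {"translation": [0,0,1],"delta_rot": [0,0,0],"grip": 0}
  ]
}}

```text
time: 31.7
position: [0.6412, -0.2183, 0.1243]
orientation: [179.7, 0.3, -179.7]
ft_force: [-7.0, 2.6, 14.2]
width: 0.049
```

{"api": "step_arm", "payload": {
  "increments": [
    {"translation": [0,0,0],"delta_rot": [0,0,0],"grip": 0},
    {"translation": [0,0,0],"delta_rot": [0,0,0],"grip": 1},
    {"translation": [0,0,0],"delta_rot": [0,0,0],"grip": 1},
    {"translation": [0,0,0],"delta_rot": [0,0,0],"grip": 1},
    {"translation": [0,0,-25],"delta_rot": [0,0,0],"grip": 1}
  ]
}}

```text
time: 32.2
position: [0.6397, -0.2178, 0.1466]
orientation: [179.6, 0.1, -179.7]
ft_force: [0.1, 0.7, 1.2]
width: 0.0856
```

{"api": "step_arm", "payload": {
  "increments": [
    {"translation": [0,0,-45],"delta_rot": [0,0,0],"grip": 1},
    {"translation": [20,-5,-30],"delta_rot": [0,0,0],"grip": 1},
    {"translation": [45,-10,0],"delta_rot": [0,0,0],"grip": 1},
    {"translation": [45,-10,0],"delta_rot": [0,0,0],"grip": 1},
    {"translation": [45,-10,0],"delta_rot": [0,0,0],"grip": 1}
  ]
}}

```text
time: 32.7
position: [0.4853, -0.2534, 0.2249]
orientation: [179.7, 0.3, -179.3]
ft_force: [0.3, -2.0, 0.4]
width: 0.0853
```

{"api": "step_arm", "payload": {
  "increments": [
    {"translation": [40,-10,0],"delta_rot": [0,0,0],"grip": 1},
    {"translation": [20,-10,0],"delta_rot": [0,0,0],"grip": 1},
    {"translation": [0,0,0],"delta_rot": [0,0,0],"grip": 1},
    {"translation": [0,0,0],"delta_rot": [0,0,0],"grip": 1},
    {"translation": [0,0,0],"delta_rot": [0,0,0],"grip": 1}
  ]
}}

```text
time: 33.2
position: [0.4187, -0.276, 0.2253]
orientation: [179.6, 0.4, -179.6]
ft_force: [-0.0, -0.3, -1.1]
width: 0.0855
```

```bash
cat > chk.py <<'E'
from rig import bot
from h import *
a=[]
C={n:bot.camera(n) for n in("scene","top")}
Z={'silver':[.04,.09,.14,.19],'wood':[.04,.09,.14]}
X={'silver':(.6185,.1835),'wood':(.6405,-.218)}
for b in Z:
    for n,c in C.items():
        f=cv2.resize(c["frame"],None,fx=4,fy=4,interpolation=cv2.INTER_CUBIC)
        for z in Z[b]:
            uv=(proj(c,ring(*X[b],z,.025))+.5)*4
            cv2.polylines(f,[np.round(uv).astype(np.int32)],True,(255,0,255),1)
        u=(proj(c,[[*X[b],.1]])[0]*4).astype(int); u=np.clip(u,150,None)
        a.append(f[u[1]-150:u[1]+150,u[0]-200:u[0]+200])
cv2.imwrite("pics/chk.png",np.vstack([np.hstack(a[:2]),np.hstack(a[2:])]))
cv2.imwrite("pics/sF.png",C["scene"]["frame"])
E
python3 chk.py
```

```text
(no output)
```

View pics/chk.png

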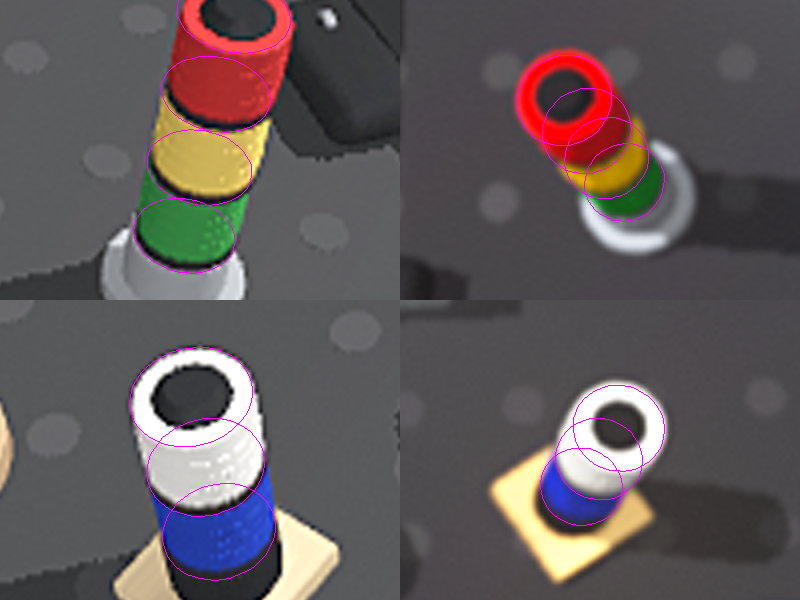

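View pics/sF.png

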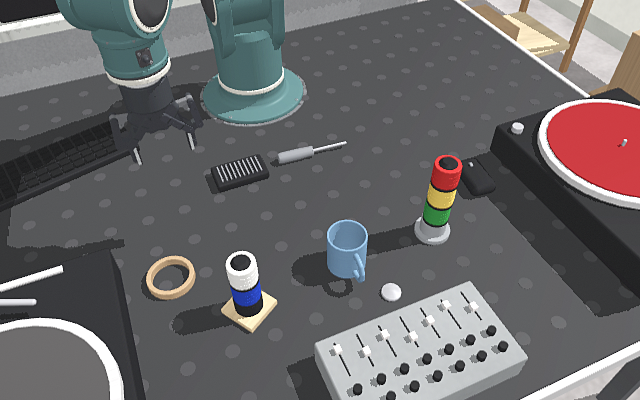

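```bash
python3 -c "
from rig import bot
print(bot.job_done())"
```

```text
the job is handed in; nothing more can be done
None
```

Both towers are built and the job is handed in, at about 33 s on the clock. The round-foot base carries green, yellow and red from the bottom up; the square-foot base carries blue with white on top.

- **Seating:** each module was pressed down until it stopped, within 0.5 mm of the height I expected. Yellow was the furthest off, at 0.5 mm high. The highest upward force I read while pressing was about 29 N, on blue.
- **Final pictures:** the outlines I projected for each level match all five modules in both views, with no visible gap or lean. I took red's top edge in the top view as covered by its outline, because that line was hard to see there.
- **Surroundings:** the mug looks unmoved, at the same pixels as at the start. The gripper was clear of everything when I handed in.
- **What disagreed:** the tool drifted 1–3 mm in x during the last presses. I moved it back before letting go of red. The wrist force also read near zero at some of the stops while the arm was holding still, so I judged seating by height.

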